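Tug-test the latched board carrier, then turn it over for soldering

TASK

One of the two tilting board holders carries the green circuit board. Take that carrier by its red handle, give it a firm tug straight out from its holder while it still lies level, to confirm that the catch holds, and then swing it over its pivot until the board lies fully upside down, and let go. Leave the holder with the bare copper board as it is.

Things in the scene. Friction and masses are not known exactly. Their poses are not given: they have to be found in the camera images.
- green_grip (a point): Middle of the red handle bar of the carrier with the GREEN circuit board. Round bar, 12 mm thick, 76 mm clear between its end arms, 110 mm above the bench; 45 mm from bar axis to the tray, open between. Carrier's own axes: x from the bar to the pivot, y along the bar, z out of the component side (up at the start). The tray is 100 mm wide and 100 mm long, in a dark tilting frame.
- copper_grip (a point): The same point and axes on the other, identical holder, whose board is bare copper: leave it alone. Each holder is fixed to the bench: a 150 mm square base and two posts, 67 mm to either side of the pivot's middle, 115 mm high.
- frame_green (a joint): Tilt of the green board's frame, rad: 0 level (start), grows as the handle goes up and over the top, 3.14 upside down (stop). Pivot axis: level, parallel to the bar, 95 mm from it along the bar's +x, 110 mm above the bench; so the bar swings a half circle of 95 mm radius to the far side. Stiff: stays where it is left; turning takes 2 to 3 N at the handle.
- carrier_green (a joint): How far the green carrier is drawn out of its frame, m, from pivot towards bar (the bar's -x); 0 is fully home. The sprung catch gives about 1 mm per 1.2 N, stops dead at 12 mm (14 N) and springs back home when let go. A firm tug is some 8 to 12 N and draws it 7 to 10 mm.

How it is judged:
By the outcome, as a careful person would: the job done as asked, in the order asked, and still so for the second after the job is handed in, with the robot touching nothing.
It also fails if it takes over 45 s, if anything falls off the work surface, if the arm or the gripper's body presses on something with over 40 N, if the wrist force passes 120 N, or if a joint passes its speed limit or range.

ROBOT

A 6-joint arm with a two-finger parallel gripper is mounted at the origin on the work surface. World frame = base frame: x ahead of the robot, y to its left, z up, the work surface at z = 0. Lengths are in m, angles in rad, forces in N, time in s.
With the tool pointing down it reaches from about 0.375 to 0.9 m from the base axis. Payload 3.1 kg.
Tool frame: the origin (TCP) lies between the finger pads; the fingertips stand 19 mm ahead of it and the grasp point (between the pads) is the TCP; z points along the fingers, y is the line along which they close (so a half turn about z gives the same grasp; the last joint's range is limited). The gripper opens to 87 mm and grips with 3 to 60 N. Pads are 19 mm wide; open, the fingers measure 117 mm over their backs; the gripper's body (75 mm by 190 mm) begins 51 mm behind the grasp point.
Start: joints at [1.093, 0.527, 1.433, -0, 1.181, -0.178], TCP at [0.184, 0.597, 0.242] pointing down, gripper open.
Joint ranges: [-3.08, 3.08], [-0.75, 2.2], [0.22, 2.44], [-1.43, 4.57], [0, 2.65], [-2.85, 2.85]. Speed limits (rad/s): [2.79, 2.79, 3.14, 3.14, 3.14, 3.14].

INTERFACE

Orientations are given as a unit quaternion [x, y, z, w].
In Python, from rig import robot, camera, camera_info, hand_in gives the robot as it stands.
- The arm moves only by the shell command python3 -m handwheel 'ROWS' [FORCE]. ROWS is a JSON object of lists of equal length, an entry for each row: "hand": the opening, from 0 (shut) to 1 (fully open); "translation": the shift along the world's x, y, z in mm, a list of three; "turn": the turn, a rotation vector about the world's x, y, z in rad, a list of three. In form: {"hand": [hand, ...], "translation": [[tx, ty, tz], ...], "turn": [[ax, ay, az], ...]}. A call has 1 to 12 rows; each row is the pose to reach, as a shift and turn from the pose commanded when the call began; what a row does not reach only later rows make up. A row lasts 1/12 s, in which the tool goes at most 41.7 mm and 7.16 degrees, less where a joint would pass 70% of its speed; a pose out of reach is approached as far as the arm can. A call with a gripper value outside its range is refused whole. The fingers move at their own pace and stop on an object; FORCE is the grip in N (left out, the last holds). Time passes only in rows, so rows that repeat a pose let the fingers close. It gives the time, the measured TCP pose, the force, the opening and the grip force at its end, in the units of the state.
- robot.get_obs(): the state, without advancing time (a new reading comes with each control period).
- camera(name): name is "scene" or "side" or "wrist"; returns (picture, depth): 480x640x3 uint8, red, green, blue; 480x640 float32, m along the optical axis (not along the pixel's ray), 0 where there is no reading.
- camera_info(name): a dict with "vertical_fov" (degrees; the focal length in pixels is half the picture's height over the tangent of half this angle, whatever the lens; pixels are square), "cx", "cy" (the principal point, pixels), "k1" (the pictures are not rectified: a ray, as slopes to the right and down, at radius r is drawn at 1 + k1 r^2 times it, then the intrinsics apply), "world_from_camera" (4x4, takes a point from camera to world coordinates). Camera axes: x right, y down, z forward; pixel columns grow to the right and rows downward; lengths in m; the calibration is good to about 2 mm. A picture is of the moment at which its call begins: read the wrist's pose just before it. camera_info takes no time and is no camera call; for the wrist camera it gives the pose at the moment of the call.
- hand_in(): hands the job in; it is judged then, once.
The state is a dict: "time": time; "q": joint angles; "joint_velocities": joint speeds; "joint_torque": joint torques, N m; "position": TCP position; "tool_rot": TCP orientation; "ft_force": force on the tool from outside, world axes, zero at the start; "moment": the same for the moment, N m; "grip_width": finger opening in m; "grip_force": force on a finger pad.
Only numpy, scipy, OpenCV 4.12 (cv2) and the standard library are available. Lean on these libraries where they do the work, as an engineer would, in place of code of your own. Each camera call takes 0.05 s, during which the arm holds its last target. There are 200 camera calls.

## Working session

There is one attempt and no reset: what is moved stays moved. The work goes in short steps, Python scripts to look and compute and a shell command to move; the robot and the scene stay as the last step left them, time stands still between calls to the robot, and variables do not carry over. Pictures are saved under pics/ and viewed, at most 10 in all, crops included, and the job is handed in when it is done.

```bash
mkdir -p pics
cat > h.py <<'E'
import numpy as np, cv2
from rig import robot, camera, camera_info, hand_in
def pts(name, pic, dep, info, uv):
    f=240/np.tan(np.radians(info["vertical_fov"])/2)
    K=np.array([[f,0,info["cx"]],[0,f,info["cy"]],[0,0,1.]])
    n=cv2.undistortPoints(np.array(uv,float).reshape(-1,1,2),K,np.array([info["k1"],0,0,0,0.]) ).reshape(-1,2)
    T=np.array(info["world_from_camera"])
    d=np.array([dep[int(v),int(u)] for u,v in uv])
    return (np.c_[n*d[:,None],d])@T[:3,:3].T+T[:3,3], np.c_[n,np.ones(len(n))]@T[:3,:3].T, T[:3,3]
E
python3 - <<'E'
from h import *
print(robot.get_obs())
ims=[]
for n in ("scene","side"):
    i=camera_info(n); p,d=camera(n); np.savez(n+".npz",p=p,d=d)
    print(n,i)
    ims.append(p)
    h=cv2.cvtColor(p,cv2.COLOR_RGB2HSV)
    m=(((h[...,0]<8)|(h[...,0]>172))&(h[...,1]>150)&(h[...,2]>70)).astype(np.uint8)
    c,l,s,ce=cv2.connectedComponentsWithStats(m)
    for k in range(1,c):
        if s[k,4]>40:
            vv,uu=np.where((l==k)&(d>0)); 
            if len(uu)==0: continue
            P,_,_=pts(n,p,d,i,list(zip(uu,vv)))
            print(n,s[k],ce[k],np.median(P,0).round(3),P.min(0).round(3),P.max(0).round(3))
    cv2.imwrite(f"pics/{n}0.png",p[...,::-1])
E
```

```text
{'time': 0.0, 'q': array([ 1.09348788e+00,  5.28488968e-01,  1.43388036e+00, -3.57570782e-05,
        1.18140957e+00, -1.78503712e-01]), 'joint_velocities': array([ 0.00012639,  0.00032867,  0.00045271, -0.00210555,  0.00164102,
        0.00141097]), 'joint_torque': array([ 1.29413103e-03, -4.40036201e+01, -1.76591223e+01,  6.33790484e-02,
        5.81736490e-02, -1.62359333e-04]), 'position': array([0.18364856, 0.5966901 , 0.24056457]), 'tool_rot': array([ 1.48840365e-01,  9.88860633e-01, -1.04020475e-03, -3.36400866e-04]), 'ft_force': array([-1.26485095, -0.41025327, -0.62020493]), 'moment': array([-0.03521495,  0.00584953,  0.00090682]), 'grip_force': 0.0, 'grip_width': 0.08688259180046098}
scene {'vertical_fov': 42.52646360049996, 'cx': 320.5677222598232, 'cy': 239.41025248160201, 'k1': -0.20664541160799918, 'world_from_camera': array([[-0.17195034,  0.84453333, -0.50714548,  0.93516043],
       [ 0.98507548,  0.14338163, -0.09522611,  0.06665848],
       [-0.00770628, -0.51595074, -0.85658359,  0.89714061],
       [ 0.        ,  0.        ,  0.        ,  1.        ]])}
scene [19
[... 160 characters left out ...]
5.89955357] [0.468 0.172 0.114] [ 0.39   0.126 -0.002] [0.476 0.219 0.119]
side {'vertical_fov': 56.75251219983494, 'cx': 321.10082547523706, 'cy': 243.65438371370414, 'k1': 0.01865129257146643, 'world_from_camera': array([[ 0.97977519, -0.15490123,  0.12667353,  0.41453902],
       [-0.19968211, -0.79782827,  0.56885596, -0.40601095],
       [ 0.01294724, -0.5826454 , -0.81262335,  0.66583602],
       [ 0.        ,  0.        ,  0.        ,  1.        ]])}
side [276 143  10  38 183] [280.25136612 161.63934426] [0.465 0.166 0.115] [0.46  0.124 0.111] [0.471 0.215 0.117]
side [306 311  41  58 495] [326.61414141 340.00808081] [ 0.476 -0.175  0.115] [ 0.457 -0.216  0.11 ] [ 0.494 -0.129  0.119]
```

View pics/scene0.png

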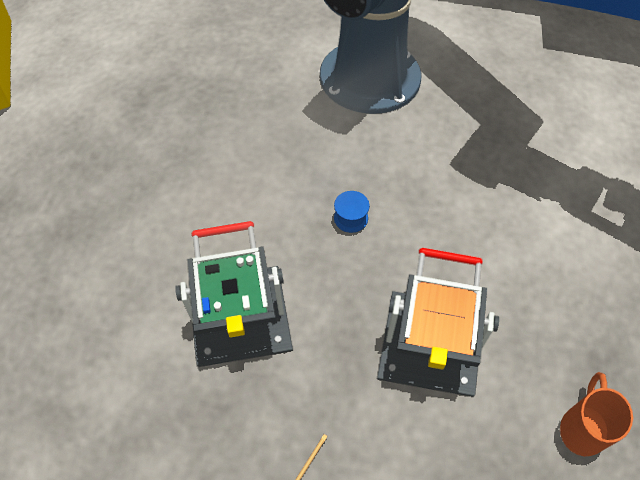

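View pics/side0.png

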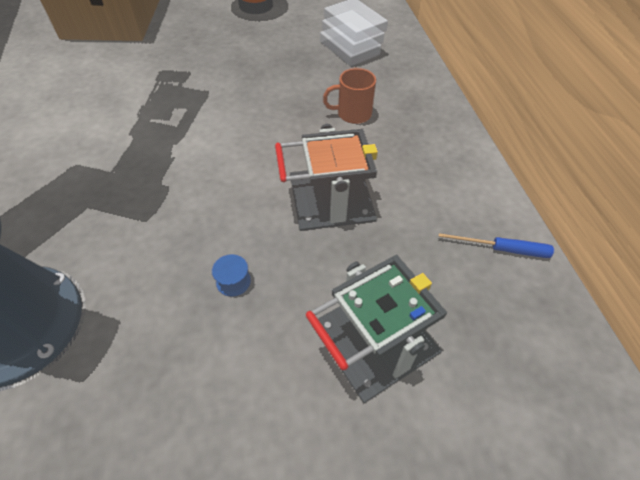

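The green board's holder is on the robot's right, with its red bar at scene px (222,229) and side px (327,340). The copper holder is on the left, at scene px (450,256). Next I'll measure the bar's line by casting rays onto its height.

```bash
cat > m.py <<'E'
from h import *
def bar(n,p,d,i,roi,z=0.112):
    h=cv2.cvtColor(p,cv2.COLOR_RGB2HSV)
    m=(((h[...,0]<8)|(h[...,0]>172))&(h[...,1]>150)&(h[...,2]>70)).astype(np.uint8)
    k=np.zeros_like(m); x0,y0,x1,y1=roi; k[y0:y1,x0:x1]=m[y0:y1,x0:x1]
    vv,uu=np.where(k>0)
    _,r,o=pts(n,p,d,i,list(zip(uu,vv)))
    P=(o+r*((z-o[2])/r[:,2])[:,None])[:,:2]
    c=P.mean(0); u=np.linalg.svd(P-c,full_matrices=False)[2][0]; u*=np.sign(u[1])
    t=(P-c)@u; lo,hi=np.percentile(t,[.5,99.5]); c=c+u*(lo+hi)/2
    print(n,"mid",c.round(4),"len",(hi-lo).round(4),"dir",u.round(3),"heading x deg",np.degrees(np.arctan2(-u[0],u[1])).round(2),'width',np.ptp((P-c)@[u[1],-u[0]]))
E
python3 - <<'E'
from m import *
for n,roi in (("scene",(180,210,270,245)),("side",(295,300,360,380))):
    z=np.load(n+".npz"); bar(n,z["p"],z["d"],camera_info(n),roi)
    # green board centroid
    h=cv2.cvtColor(z["p"],cv2.COLOR_RGB2HSV); m=cv2.inRange(h,(60,80,40),(90,255,255)); vv,uu=np.where(m>0)
    P,_,_=pts(n,z["p"],z["d"],camera_info(n),list(zip(uu,vv))); print(np.median(P,0).round(3),len(uu))
E
```

```text
scene mid [ 0.477  -0.1705] len 0.0923 dir [-0.357  0.934] heading x deg 20.91 width 0.013392068813355043
[ 0.572 -0.134  0.112] 2816
side mid [ 0.4759 -0.1718] len 0.0915 dir [-0.349  0.937] heading x deg 20.44 width 0.010506191872056144
[ 0.568 -0.138  0.112] 2491
```

```bash
python3 -m handwheel '{"hand":[1,1,1,1,1,1,1,1,1,1,1,1],"translation":[[20,-33,5],[40,-66,10],[60,-99,20],[80,-132,20],[100,-165,20],[120,-198,20],[140,-231,20],[160,-264,20],[180,-297,20],[200,-330,20],[218,-363,20],[236,-397,20]],"turn":[[0,0,-0.08],[0,0,-0.16],[0,0,-0.24],[0,0,-0.32],[0,0,-0.4],[0,0,-0.48],[0,0,-0.56],[0,0,-0.64],[0,0,-0.72],[0,0,-0.8],[0,0,-0.88],[0,0,-0.911]]}' 20 &&
python3 -m handwheel '{"hand":[0.7,0.7,0.7,0.7,0.7,0.7,0.7,0.7,0.7,0.7,0.7,0.7],"translation":[[6,-37,0],[12,-74,0],[18,-111,0],[24,-148,0],[30,-185,0],[36,-222,0],[42,-259,0],[48,-296,0],[52,-333,0],[57,-371,-20],[57,-371,-50],[57,-371,-50]],"turn":[[0,0,0],[0,0,0],[0,0,0],[0,0,0],[0,0,0],[0,0,0],[0,0,0],[0,0,0],[0,0,0],[0,0,0],[0,0,0],[0,0,0]]}'
python3 - <<'E'
from m import *
i=camera_info("wrist");p,d=camera("wrist");cv2.imwrite("pics/w1.png",p[...,::-1]);np.savez("w1.npz",p=p,d=d)
o=robot.get_obs();print(o["position"],o["tool_rot"],o["time"])
bar("wrist",p,d,i,(0,0,640,480))
E
```

```text
time: 1.1
position: [0.4204, 0.1986, 0.2614]
tool_rot: [0.57, 0.822, -0.0, -0.0]
ft_force: [0.0, 0.5, -0.3]
grip_width: 0.0873
grip_force: 0.0
time: 2.1
position: [0.4743, -0.1715, 0.2072]
tool_rot: [0.57, 0.821, -0.0, -0.005]
ft_force: [-1.6, 0.9, -0.7]
grip_width: 0.0608
grip_force: 0.0
[ 0.47458408 -0.17029133  0.20894028] [ 5.69650991e-01  8.21875760e-01 -4.63687432e-05 -4.24031866e-03] 2.15
wrist mid [ 0.4755 -0.1694] len 0.0929 dir [-0.352  0.936] heading x deg 20.62 width 0.011758321889031486
```

View pics/w1.png

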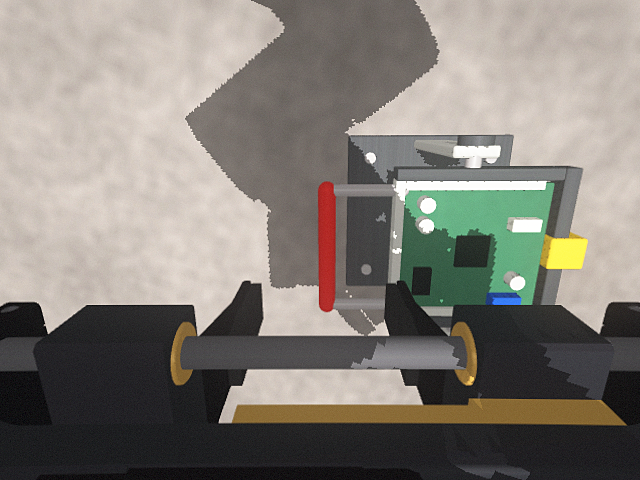

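The wrist view shows the bar (px 327,245) midway between the fingers. It agrees with the earlier fix to about 1 mm. The fingers need to be narrower so the inner one clears the tray, then I'll descend.

```bash
python3 -m handwheel '{"hand":[0.42,0.42,0.42,0.42,0.42,0.42,0.42,0.42,0.42],"translation":[[-1,1,0],[-1,1,0],[-1,1,-10],[-1,1,-30],[-1,1,-50],[-1,1,-70],[-1,1,-90],[-1,1,-102],[-1,1,-102]],"turn":[[0,0,0],[0,0,0],[0,0,0],[0,0,0],[0,0,0],[0,0,0],[0,0,0],[0,0,0],[0,0,0]]}' 25
python3 - <<'E'
from h import *
o=robot.get_obs();print(o["position"],o["ft_force"],o["grip_width"])
E
python3 -m handwheel '{"hand":[0,0,0,0,0,0],"translation":[[0,0,0],[0,0,0],[0,0,0],[0,0,0],[0,0,0],[0,0,0]],"turn":[[0,0,0],[0,0,0],[0,0,0],[0,0,0],[0,0,0],[0,0,0]]}' 25
python3 - <<'E'
from h import *
o=robot.get_obs();print(o["position"],o["ft_force"],o["grip_width"],o["grip_force"])
E
```

```text
time: 2.9
position: [0.4755, -0.1681, 0.1089]
tool_rot: [0.568, 0.823, -0.0, -0.001]
ft_force: [0.0, -0.5, -0.5]
grip_width: 0.0366
grip_force: 0.0
[ 0.47548751 -0.168146    0.10892816] [ 0.02878815 -0.45297999 -0.47520115] 0.03659420909519052
time: 3.4
position: [0.4757, -0.1702, 0.1104]
tool_rot: [0.568, 0.823, -0.0, 0.0]
ft_force: [-2.9, -1.4, 6.2]
grip_width: 0.0111
grip_force: 25.0
[ 0.47572896 -0.17015346  0.11039312] [-2.94422407 -1.44015808  6.22990217] 0.01108611394806673 24.99493807554245
```

```bash
python3 -m handwheel '{"hand":[0,0,0,0,0],"translation":[[0,0,1],[-2,-0.7,1],[-4,-1.5,1],[-5.6,-2.1,1],[-5.6,-2.1,1]],"turn":[[0,0,0],[0,0,0],[0,0,0],[0,0,0],[0,0,0]]}' 30
python3 - <<'E'
from h import *
o=robot.get_obs();a=np.array([.935,.353,0]);print(o["position"],(o["position"]-[.4757,-.1702,.1104])@a,o["ft_force"],o["ft_force"]@a,o["grip_force"])
E
```

```text
time: 3.82
position: [0.4715, -0.1718, 0.1108]
tool_rot: [0.569, 0.822, 0.001, 0.001]
ft_force: [4.1, 3.4, -0.4]
grip_width: 0.0108
grip_force: 30.0
[ 0.47147292 -0.17183999  0.11078969] -0.004531238456539861 [ 4.0944299   3.38166417 -0.42174287] 5.022019411499796 29.99851495027542
```

```bash
python3 -m handwheel '{"hand":[0,0,0,0,0],"translation":[[-2,-0.7,0],[-4.0,-1.5,0],[-4.0,-1.5,0],[-4.0,-1.5,0],[-4.0,-1.5,0]],"turn":[[0,0,0],[0,0,0],[0,0,0],[0,0,0],[0,0,0]]}'
python3 - <<'E'
from h import *
o=robot.get_obs();a=np.array([.935,.353,0]);print(o["position"],(o["position"]-[.4757,-.1702,.1104])@a,o["ft_force"],o["ft_force"]@a,o["grip_force"])
E
```

```text
time: 4.23
position: [0.4686, -0.173, 0.1108]
tool_rot: [0.569, 0.822, 0.001, 0.002]
ft_force: [6.7, 5.8, 0.6]
grip_width: 0.011
grip_force: 30.0
[ 0.46861524 -0.17296903  0.11081562] -0.007601716279042453 [6.65999169 5.8117998  0.59395779] 8.278657563164197 30.00076174736023
```

```bash
python3 -m handwheel '{"hand":[0,0,0,0],"translation":[[-1,-0.4,0],[-1,-0.4,0],[-1,-0.4,0],[-1,-0.4,0]],"turn":[[0,0,0],[0,0,0],[0,0,0],[0,0,0]]}'
python3 - <<'E'
from h import *
o=robot.get_obs();a=np.array([.935,.353,0]);print(o["position"],(o["position"]-[.4757,-.1702,.1104])@a,o["ft_force"],o["ft_force"]@a,o["grip_force"])
E
python3 -m handwheel '{"hand":[0,0,0,0,0,0],"translation":[[3,1.2,0],[6,2.3,0],[9,3.5,0],[9.6,3.6,0],[9.6,3.6,0],[9.6,3.6,0]],"turn":[[0,0,0],[0,0,0],[0,0,0],[0,0,0],[0,0,0],[0,0,0]]}'
python3 - <<'E'
from h import *
o=robot.get_obs();a=np.array([.935,.353,0]);print(o["position"],(o["position"]-[.4757,-.1702,.1104])@a,o["ft_force"],o["ft_force"]@a,o["grip_force"])
E
```

```text
time: 4.57
position: [0.4679, -0.1733, 0.1108]
tool_rot: [0.569, 0.822, 0.002, 0.002]
ft_force: [7.8, 6.1, 0.3]
grip_width: 0.011
grip_force: 30.0
[ 0.46788548 -0.17326475  0.1108272 ] -0.00838843026931938 [7.77257875 6.14147522 0.25173383] 9.435301883395415 30.001226663589478
time: 5.07
position: [0.4749, -0.1704, 0.1106]
tool_rot: [0.569, 0.823, -0.0, 0.0]
ft_force: [1.3, -1.3, 1.6]
grip_width: 0.0108
grip_force: 30.0
[ 0.47486905 -0.17044051  0.11057333] -0.0008618393754303291 [ 1.32916372 -1.34283596  1.64133624] 0.7687469804218392 29.994856417179108
```

The tug reached 9.4 N and 8.4 mm, and the carrier sprang back home. Now the swing, starting with the first 30°.

```bash
python3 -m handwheel '{"hand":[0,0,0,0,0,0,0,0],"translation":[[0.2,0.1,6],[0.8,0.3,12.4],[1.8,0.7,18.5],[3.0,1.1,24.6],[6.8,2.6,36.4],[11.9,4.5,47.5],[11.9,4.5,47.5],[11.9,4.5,47.5]],"turn":[[0,0,0],[0,0,0],[0,0,0],[0,0,0],[0,0,0],[0,0,0],[0,0,0],[0,0,0]]}'
cat > s.py <<'E'
from h import *
o=robot.get_obs();a=np.array([.935,.353,0]);v=o["position"]-np.array([.4752,-.1704,.1104]);x,z=v@a*1000,v[2]*1000
t=np.arctan2(z,95-x);er=np.array([-np.cos(t),np.sin(t)]);f=np.array([o["ft_force"]@a,o["ft_force"][2]])
print("deg",np.degrees(t),"R",np.hypot(95-x,z),"lat",v@[-.353,.935,0]*1000,"Fradial",f@er,"Ftan",f@[np.sin(t),np.cos(t)],o["ft_force"],o["grip_width"],o["moment"],o["time"])
E
python3 s.py
python3 - <<'E'
from h import *
p,_=camera("side");cv2.imwrite("pics/s2.png",p[200:440,220:520,::-1])
E
```

```text
time: 5.73
position: [0.4867, -0.166, 0.1591]
tool_rot: [0.568, 0.823, -0.001, 0.001]
ft_force: [-1.7, -3.6, 4.4]
grip_width: 0.0105
grip_force: 30.0
deg 30.50742930069858 R 95.99830274819617 lat 0.06216565744500516 Fradial 4.729828709372498 Ftan 2.314825105184089 [-1.73046263 -3.63156747  4.39546639] 0.010495315588890884 [-0.75779098  0.36527078 -0.05107899] 5.7333
```

View pics/s2.png

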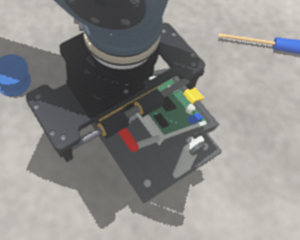

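The frame is turning and the bar stays gripped. The tool presses slightly inward, so the catch isn't being drawn. Continuing to 90°.

```bash
python3 -m handwheel '{"hand":[0,0,0,0,0,0,0,0,0,0],"translation":[[6.4,2.4,10.3],[14.1,5.3,19.7],[22.9,8.7,27.9],[32.5,12.3,34.8],[42.9,16.2,40.3],[53.9,20.4,44.3],[65.3,24.7,46.7],[76.9,29.1,47.5],[76.9,29.1,47.5],[76.9,29.1,47.5]],"turn":[[0,0,0],[0,0,0],[0,0,0],[0,0,0],[0,0,0],[0,0,0],[0,0,0],[0,0,0],[0,0,0],[0,0,0]]}'
python3 s.py
```

```text
time: 6.62
position: [0.5648, -0.1365, 0.2067]
tool_rot: [0.569, 0.823, 0.0, 0.001]
ft_force: [0.9, -1.9, 7.9]
grip_width: 0.0108
grip_force: 30.0
deg 90.44056102321231 R 96.33281674149468 lat 0.04615243644608441 Fradial 7.926711759301056 Ftan 0.16066770904554953 [ 0.94412642 -1.87293328  7.92524203] 0.01082825509375996 [-0.39351373  0.08251114 -0.05861583] 6.6167
```

```bash
python3 -m handwheel '{"hand":[0,0,0,0,0,0,0,0,0,0],"translation":[[11.6,4.4,0.2],[23,8.7,-2.2],[34,12.9,-6.2],[44.4,16.8,-11.7],[54,20.5,-18.6],[62.8,23.8,-26.8],[70.5,26.7,-36.2],[77,29.1,-46.5],[77,29.1,-46.5],[77,29.1,-46.5]],"turn":[[0,0,0],[0,0,0],[0,0,0],[0,0,0],[0,0,0],[0,0,0],[0,0,0],[0,0,0],[0,0,0],[0,0,0]]}'
python3 s.py
```

```text
time: 7.45
position: [0.6409, -0.1076, 0.1572]
tool_rot: [0.569, 0.823, -0.0, -0.0]
ft_force: [-0.1, -4.8, -0.8]
grip_width: 0.0107
grip_force: 30.1
deg 150.3344676953552 R 94.52810085120215 lat 0.19792024154599902 Fradial -2.000996208713469 Ftan -0.1830132067561426 [-0.1361922  -4.82142941 -0.83133957] 0.010712012786161398 [-0.90727554  0.00125098 -0.01387636] 7.45
```

```bash
python3 -m handwheel '{"hand":[0,0,0,0,0,0,0,0],"translation":[[4.6,1.8,-11.1],[8.2,3.2,-22.9],[10.3,3.9,-35.1],[10.9,4.1,-45],[10.9,4.1,-48.5],[10.9,4.1,-49.5],[10.9,4.1,-49.5],[10.9,4.1,-49.5]],"turn":[[0,0,0],[0,0,0],[0,0,0],[0,0,0],[0,0,0],[0,0,0],[0,0,0],[0,0,0]]}'
python3 s.py
```

```text
time: 8.12
position: [0.6533, -0.103, 0.109]
tool_rot: [0.569, 0.822, 0.001, 0.001]
ft_force: [4.7, -2.6, 0.2]
grip_width: 0.0106
grip_force: 29.9
deg -179.17019237534683 R 95.31160881445686 lat 0.16801856596211992 Fradial 3.516053062398881 Ftan -0.2516414319020983 [ 4.73758312 -2.57878622  0.20069426] 0.010592281178255945 [-0.48994358 -0.65764454 -0.02265948] 8.1167
```

```bash
python3 -m handwheel '{"hand":[0,0,0,0,0],"translation":[[0,0,-1.5],[0,0,-3],[0,0,-3],[0,0,-3],[0,0,-3]],"turn":[[0,0,0],[0,0,0],[0,0,0],[0,0,0],[0,0,0]]}'
python3 s.py
```

```text
time: 8.53
position: [0.6533, -0.103, 0.1067]
tool_rot: [0.569, 0.822, 0.001, 0.002]
ft_force: [6.4, -0.8, 1.5]
grip_width: 0.0105
grip_force: 29.8
deg -177.80328224897445 R 95.40463737421108 lat 0.14154098821454247 Fradial 5.6637101148664835 Ftan -1.7195064657969206 [ 6.44132041 -0.84186119  1.50114961] 0.010500166798293933 [-0.39617099 -0.72345212  0.02422285] 8.5333
```

```bash
python3 -m handwheel '{"hand":[0,0,0,0,0],"translation":[[0,0,-2],[0,0,-4],[0,0,-4],[0,0,-4],[0,0,-4]],"turn":[[0,0,0],[0,0,0],[0,0,0],[0,0,0],[0,0,0]]}'
python3 s.py;  python3 - <<'E'
from h import *
p,_=camera("side");cv2.imwrite("pics/s3.png",p[150:450,220:620,::-1])
E
```

```text
time: 8.95
position: [0.6534, -0.103, 0.1048]
tool_rot: [0.569, 0.822, 0.001, 0.002]
ft_force: [2.9, -0.5, 11.5]
grip_width: 0.0107
grip_force: 29.0
deg -176.65862268956818 R 95.54746187280931 lat 0.07287693547943298 Fradial 1.9009287652432674 Ftan -11.665016663603248 [ 2.93216465 -0.46453676 11.53439036] 0.010657361805150162 [-0.17587993 -0.3121563  -0.01605272] 8.95
```

View pics/s3.png

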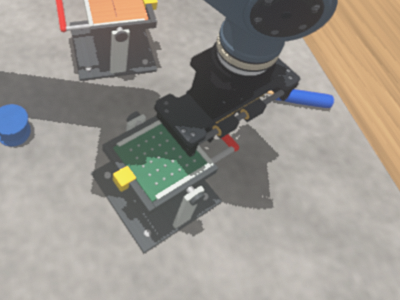

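The force rose to 11.5 N, so the frame is at its stop, and the picture shows the board's underside facing up. Letting go and retreating upward.

```bash
python3 -m handwheel '{"hand":[0.4,0.4,0.4,0.4,0.4,0.4,0.4,0.4,0.4,0.4,0.4,0.4],"translation":[[0,0,0],[0,0,0],[0,0,0],[0,0,0],[0,0,0],[0,0,10],[0,0,25],[0,0,50],[0,0,80],[0,0,110],[0,0,140],[0,0,140]],"turn":[[0,0,0],[0,0,0],[0,0,0],[0,0,0],[0,0,0],[0,0,0],[0,0,0],[0,0,0],[0,0,0],[0,0,0],[0,0,0],[0,0,0]]}'
python3 - <<'E'
from m import *
i=camera_info("wrist");p,d=camera("wrist")
bar("wrist",p,d,i,(0,0,640,480))
h=cv2.cvtColor(p,cv2.COLOR_RGB2HSV)
vv,uu=np.where((((h[...,0]<8)|(h[...,0]>172))&(h[...,1]>150)&(h[...,2]>70))&(d>0))
P,_,_=pts("wrist",p,d,i,list(zip(uu,vv)));print(np.percentile(P,[2,50,98],0).round(4))
m=cv2.inRange(h,(60,80,40),(90,255,255));vv,uu=np.where((m>0)&(d>0))
P,_,_=pts("wrist",p,d,i,list(zip(uu,vv)));A=np.c_[P[:,:2],np.ones(len(P))];print(len(P),np.median(P,0),np.linalg.lstsq(A,P[:,2],rcond=None)[0])
print(robot.get_obs()["ft_force"])
p,_=camera("side");cv2.imwrite("pics/s4.png",p[150:450,220:620,::-1])
E
```

```text
time: 10.0
position: [0.6552, -0.1043, 0.2505]
tool_rot: [0.569, 0.823, 0.002, 0.006]
ft_force: [0.7, -0.3, 0.5]
grip_width: 0.0348
grip_force: 0.0
wrist mid [ 0.6534 -0.1023] len 0.0925 dir [-0.347  0.938] heading x deg 20.29 width 0.011814299806108562
[[ 0.6361 -0.1428  0.1108]
 [ 0.652  -0.0986  0.1147]
 [ 0.6709 -0.06    0.1168]]
11798 [ 0.55839406 -0.13596398  0.11384221] [-0.00200779  0.00151271  0.11517039]
[-1.01978162 -0.47560937  0.13311525]
```

View pics/s4.png

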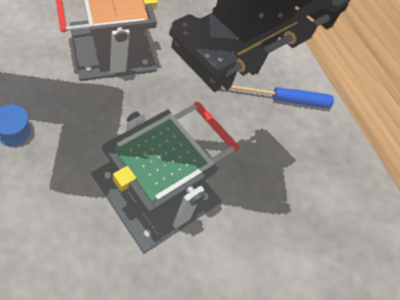

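The board is upside down and level (slope about 0.1°). The bar is at its mirrored spot, 190 mm over, and the gripper is clear.

```bash
python3 -c "from rig import hand_in; print(hand_in())"
```

```text
the job is handed in; nothing more can be done
None
```

The green carrier was tugged level (about 9.4 N, 8.4 mm) and sprang back home; it was then swung over to its stop so the board lies upside down, released and handed in at about 10 s, with the copper holder untouched.

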